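# Run a freshly varnished box into the drying lane

### The job

The lid and the two long sides of the pine box are wet with varnish, so it must not be gripped or lifted. With the fingertips on its dry near end, push it off the loading plate and down the roller lane, straight between the guide rails, so that the box touches neither rail and the robot never touches the wet lid or sides, until the spring catch has sprung up again behind it. Leave it resting there, between catch and end stop, and do not disturb the things beside the lane.

Things in the scene. Friction and masses are not known exactly. Their poses are not given: they have to be found in the camera images.
- lane: Aluminium drying lane fixed on the table, lying roughly from the robot's right to its left: loading plate, then a roller track with guide rails and an end stop. Origin at table height under the middle of the mouth, where the rails begin; x runs down the lane (the way to push), y to the left of that way, z up. The running surface (plate and roller tops) is 34 mm above the origin.
- lane_mouth (a point): Middle of the mouth on the running surface, axes as lane, from which: flat loading plate x = -229 to +1 mm, 130 mm wide; rollers x = 6 to 242 mm, stiffish, so that the box does not coast.
- lane_bay (a point): Middle of the drying bay on the roller tops, at x = 182 mm of the lane, between the catch tip (x = 125 mm) and the end-stop bumpers (faces at x = 242 mm; the bracket behind them is 54 mm high above the table). The box comes to rest with its centre 177 to 190 mm down the lane.
- rail_left: Left guide rail (+y of the lane), a fixed steel bar in the lane's frame. Inner face at y = +36 mm for x = 10 to 246 mm (72 mm clear between rails, box 56 mm: 8 mm to spare each side); before that, from x = -14 mm, it flares out to y = +41 mm. It spans 38 to 48 mm above the table, so fingertips 52 mm or more above the table pass over it.
- rail_right: Right guide rail (-y of the lane), the mirror image of the left.
- box_center (a point): Centre of the pine box: 104 mm long (x axis, pointing roughly down the lane), 56 mm wide (y), 44 mm high (22 mm above and below this point), 0.35 kg give or take 30 percent. The near end, to be pushed, is flat and dry, at x = -52 mm. It starts on the loading plate up to 10 mm off the lane's middle and up to 0.15 rad askew.
- pine_box: The same box, origin at the centre of its underside, same axes.
- side_left: Wet left long side of the box, a darker panel 88 x 38 mm let in between the two 8 mm thick end boards, at y = +28 mm of the box; same frame as pine_box.
- side_right: Wet right long side, at y = -28 mm of the box; same frame as pine_box.
- box_lid: Wet lid of the box, a darker panel 88 x 54 mm let in between the two end boards, flush with their tops (44 mm above the underside); same frame as pine_box.
- catch (a joint): Spring catch, a steel ramp 18 mm wide in the middle of the lane between the two rows of rollers, rad. 0 = up (as at the start), about 0.26 = pressed flush by the box passing over it. It takes about 1 N to press down at the tip.
- catch_tip (a point): Top of the catch's tip, at x = 125 mm of the lane, 8 mm above the rollers when up. The catch is up behind the box once the box's near end has passed it (box centre at x = 177 to 190 mm of the lane).
- varnish_tin: Tin 77 mm across, 77 mm high, standing right beside the lane on the robot's side; a bystander. Origin at the centre of its underside.
- sand_block: Sanding block 40 x 68 x 28 mm, lying beside the lane on the robot's side; a bystander. Origin at the centre of its underside.
- reel: White thread spool 34 mm across, 45 mm high, standing beside the lane on the far side; a bystander. Origin at the centre of its underside.

How it is judged:
On the way:
1. the box runs over the catch and presses it down (value of joint catch above 0.18 rad and x of box_center in the frame of lane above 0.06 m), for 0.1 s.
At the end, for the whole second after the job is handed in: The catch is up (within 0.05 rad), the box stands flat and at rest on the rollers between catch and end stop (centre 173 to 194 mm down the lane), clear of both rails (value of joint catch below 0.05 rad and x of box_center in the frame of lane between 0.173 and 0.194 m and y of box_center in the frame of lane between -0.009 and 0.009 m and z of box_center in the frame of lane below 0.062 m and angle between the x axis of pine_box and the x axis of lane, either way round below 0.15 rad and angle between pine_box's own z axis and vertical below 0.05 rad and linear speed of pine_box below 0.01 m/s); the robot touches nothing.
It fails at once if the box touches a guide rail (contact force between pine_box and rail_left above 0.1 N or contact force between pine_box and rail_right above 0.1 N).
It fails at once if the robot touches the wet lid or a wet side of the box (contact force between any of side_left, side_right, box_lid and the arm above 0.1 N or contact force between any of side_left, side_right, box_lid and the fingers above 0.1 N).
It fails at once if the box is lifted or tipped (z of box_center in the frame of lane above 0.07 m or angle between pine_box's own z axis and vertical above 0.25 rad).
It fails at once if a thing beside the lane is disturbed (distance of any of varnish_tin, sand_block, reel from where it was at the start of the episode above 0.015 m).
It also fails if it takes over 51 s, if anything falls off the work surface, if the arm or the gripper's body presses on something with over 40 N, if the wrist force passes 120 N, or if a joint passes its speed limit or range.

### The arm

A 6-joint arm with a two-finger parallel gripper is mounted at the origin on a cart in front of the work surface, level with it; the furniture and walls round the work are solid. World frame = base frame: x ahead of the robot, y to its left, z up, the work surface at z = 0. Lengths are in m, angles in rad, forces in N, time in s.
With the tool pointing down it reaches from about 0.35 to 0.975 m from the base axis. Payload 4.9 kg.
Tool frame: the origin (TCP) lies midway between the tips of the shut fingers; the grasp point (between the pads) lies ctrl.grip_point_offset behind it (ctrl.grip_point_offset is the distance from the TCP to the grasp point, in m); x points along the fingers, y is the direction in which the jaws open and shut, and the axes are right-handed (so a half turn about x gives the same grasp; the last joint's range is limited). The gripper opens to 85 mm and grips with 20 to 120 N. Pads are 22 mm wide; open, the fingers measure 114 mm over their backs; the gripper's body (76 mm by 85 mm) begins 54 mm behind the grasp point. The pads swing forward as they close: fully open they stand 13 mm farther back than shut.
Start: joints at [-1.388, 0.053, 1.613, -0, 1.476, -0.119], TCP at [0.186, -0.597, 0.196] pointing down, gripper open.
Joint ranges: [-3.01, 3.01], [-1.01, 2.22], [0.06, 2.58], [-1.02, 4.17], [0.09, 2.62], [-3.14, 3.14]. Speed limits (rad/s): [2.57, 2.57, 3.14, 3.14, 3.14, 3.14].

### API

Orientations are given as a rotation vector (axis times angle).
In Python, from station import ctrl gives the robot as it stands. The module is installed in compiled form; this text tells all that it offers.
- The arm moves only by the tool drive_tool, never from a script. Its argument "commands" is text: rows parted by semicolons, each of 5 numbers parted by spaces: the closure, from -1 (fully open) to 1 (shut), so that 0 is half open, then the shift along the tool's x, y, z in units of 40 mm (1.0 is 40 mm), then the turn about the tool's x in units of 5 degrees (1.0 is 5 degrees). A call has 1 to 8 rows; each row is the pose to reach, as a shift and turn from the pose commanded when the call began, along the tool's axes at that moment; what a row does not reach only later rows make up. A row lasts 1/12 s, in which the tool goes at most 41.7 mm and 7.16 degrees, less where a joint would pass 70% of its speed; a pose out of reach is approached as far as the arm can. A call with a gripper value outside its range is refused whole. The fingers move at their own pace and stop on an object; "newtons" is the grip in N (left out, the last holds). Time passes only in rows, so rows that repeat a pose let the fingers close. It gives the time, the measured TCP pose, the force and the opening at its end, in the units of the state.
- ctrl.get_obs(): the state, without advancing time (a new reading comes with each control period).
- ctrl.get_image(name): name is "scene" or "top" or "wrist"; returns (picture, depth): 480x640x3 uint8, blue, green, red; 480x640 float32, m along the optical axis (not along the pixel's ray), 0 where there is no reading.
- ctrl.camera_info(name): a dict with "K" (3x3 intrinsics, pixels), "k1" (the pictures are not rectified: a ray, as slopes to the right and down, at radius r is drawn at 1 + k1 r^2 times it, then the intrinsics apply), "T" (4x4, takes a point from camera to world coordinates). Camera axes: x right, y down, z forward; pixel columns grow to the right and rows downward; lengths in m; the calibration is good to about 2 mm. A picture is of the moment at which its call begins: read the wrist's pose just before it. camera_info takes no time and is no camera call; for the wrist camera it gives the pose at the moment of the call.
- ctrl.finish_job(): hands the job in, once; it reports no verdict.
The state is a dict: "t": time; "q": joint angles; "dq": joint speeds; "effort": joint torques, N m; "tool_pos": TCP position; "tool_rot": TCP orientation; "contact_force": force on the tool from outside, world axes, zero at the start; "wrist_torque": the same for the moment, N m; "opening": finger opening in m.
Only numpy, scipy, OpenCV 4.12 (cv2) and the standard library are available. Lean on these libraries where they do the work, as an engineer would, in place of code of your own. Each camera call takes 0.05 s, during which the arm holds its last target.

## Working session

There is one attempt and no reset: what is moved stays moved. The work goes in short steps, Python scripts to look and compute and a tool call to move; the robot and the scene stay as the last step left them, time stands still between calls to the robot, and variables do not carry over. Pictures are saved under pics/ and viewed, and the job is handed in when it is done.

Besides the shell and the picture viewer there is one more tool, called after ">>>" by a JSON object that holds its "method" and its "body". drive_tool: Moves the arm, as the interface text tells. Its arguments: {"type":"object","properties":{"commands":{"type":"string"},"newtons":{"type":"number"}},"required":["commands"]}

```bash
mkdir -p pics; python3 - <<'E'
from station import ctrl
import cv2,numpy as np
o=ctrl.get_obs(); print({k:np.round(v,3) for k,v in o.items()}, ctrl.grip_point_offset)
for n in ["scene","top","wrist"]:
    im,d=ctrl.get_image(n); cv2.imwrite(f"pics/{n}0.png",im); np.save(f"pics/{n}0.npy",d)
    c=ctrl.camera_info(n); print(n,np.round(c["K"],1).tolist(),c["k1"],np.round(c["T"],3).tolist())
E
```

```text
{'t': np.float64(0.0), 'q': array([-1.388,  0.053,  1.614, -0.   ,  1.476, -0.119]), 'dq': array([ 0.002,  0.   ,  0.   , -0.   , -0.   ,  0.001]), 'effort': array([-1.0000e-03, -3.9368e+01, -3.7018e+01, -0.0000e+00,  7.0000e-03,
       -0.0000e+00]), 'tool_pos': array([ 0.186, -0.596,  0.195]), 'tool_rot': array([ 2.06 ,  0.315, -2.06 ]), 'contact_force': array([-0.676, -1.052,  0.285]), 'wrist_torque': array([-0.023, -0.011, -0.019]), 'opening': np.float64(0.085)} 0.0187
scene [[481.2, 0.0, 321.5], [0.0, 481.2, 245.6], [0.0, 0.0, 1.0]] -0.01997135838768933 [[-0.77, -0.333, 0.544, 0.031], [-0.637, 0.435, -0.636, 0.455], [-0.025, -0.837, -0.547, 0.551], [0.0, 0.0, 0.0, 1.0]]
top [[516.7, 0.0, 323.1], [0.0, 516.7, 236.9], [0.0, 0.0, 1.0]] -0.01646932704107355 [[-0.016, -0.994, 0.104, 0.413], [-0.999, 0.019, 0.03, -0.106], [-0.032, -0.103, -0.994, 0.923], [0.0, 0.0, 0.0, 1.0]]
wrist [[366.4, 0.0, 316.9], [0.0, 366.4, 240.7], [0.0, 0.0, 1.0]] -0.023179887600113618 [[0.297, -0.903, -0.311, 0.266], [-0.955, -0.281, -0.095, -0.57], [-0.002, 0.325, -0.946, 0.373], [0.0, 0.0, 0.0, 1.0]]
```

View pics/top0.png

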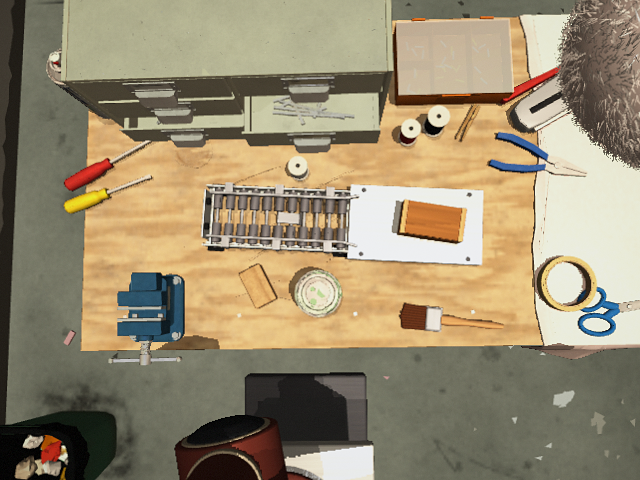

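View pics/scene0.png

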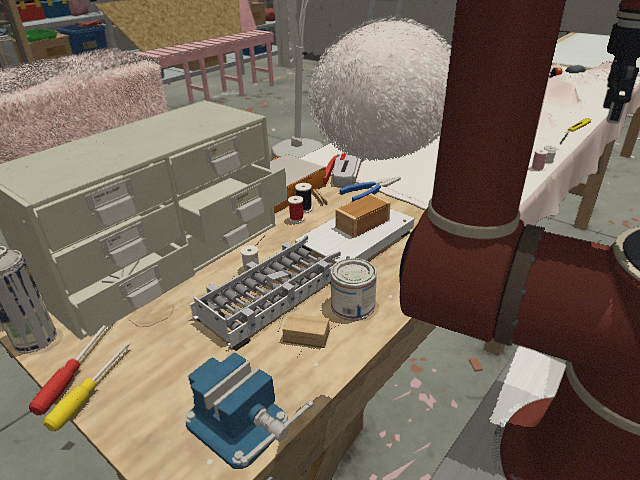

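View pics/wrist0.png

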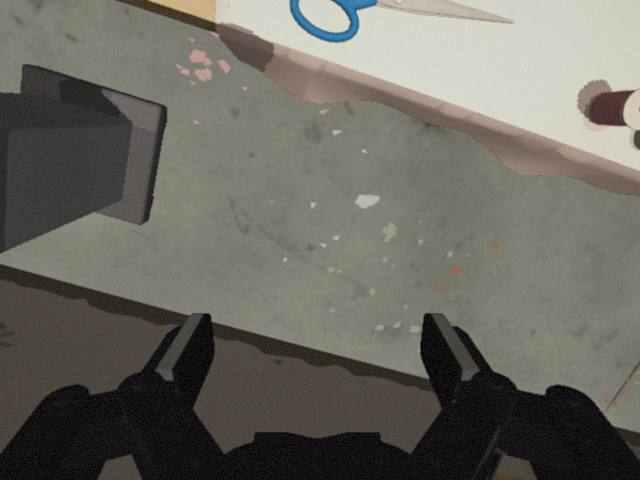

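```bash
python3 - <<'E'
import cv2
im=cv2.imread("pics/top0.png")
c=im[170:280,190:500]
cv2.imwrite("pics/crop0.png",cv2.resize(c[:,150:310],None,fx=5,fy=5,interpolation=cv2.INTER_CUBIC))
cv2.imwrite("pics/crop1.png",cv2.resize(c[:,0:175],None,fx=4.5,fy=4.5,interpolation=cv2.INTER_CUBIC))
E
```

```text
(no output)
```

View pics/crop0.png

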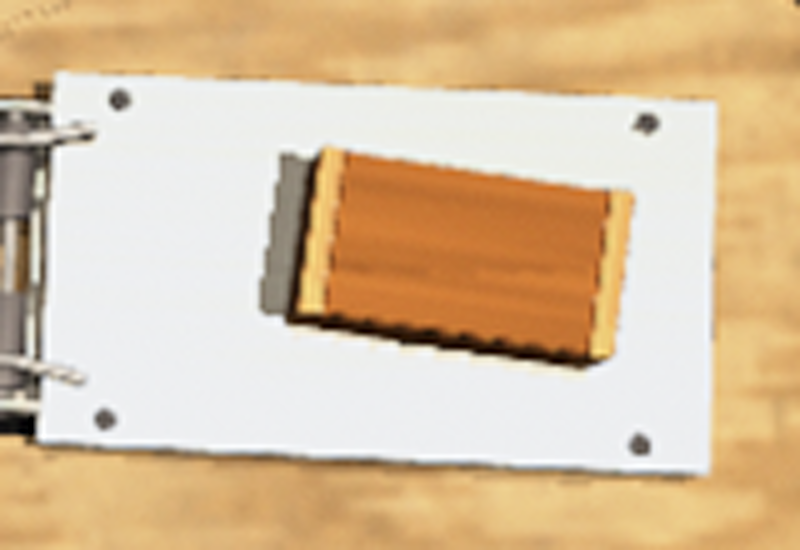

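View pics/crop1.png

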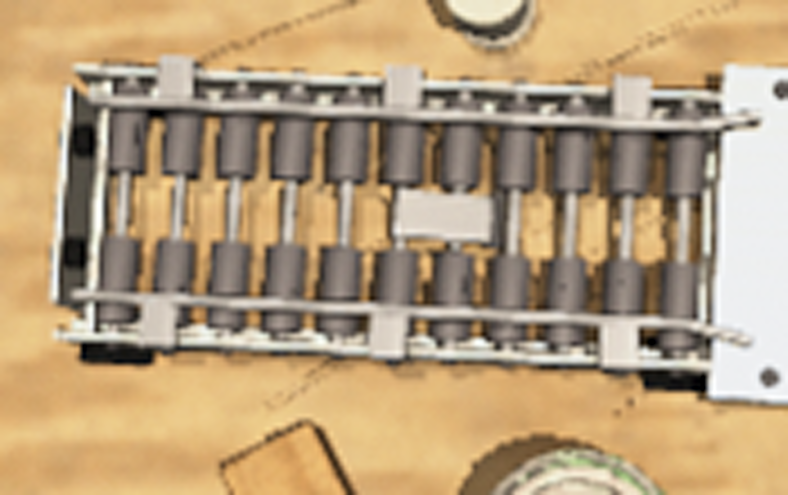

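```bash
cat > h.py <<'E'
import cv2,numpy as np
from station import ctrl
def cast(name,uv,z,info=None):
    c=info or ctrl.camera_info(name); K=np.array(c["K"]);T=np.array(c["T"])
    uv=np.asarray(uv,float).reshape(-1,1,2)
    p=cv2.undistortPoints(uv,K,np.array([c["k1"],0,0,0,0.])).reshape(-1,2)
    r=np.c_[p,np.ones(len(p))]@T[:3,:3].T; o=T[:3,3]
    return o+r*((z-o[2])/r[:,2])[:,None]
def proj(name,P,info=None):
    c=info or ctrl.camera_info(name);T=np.linalg.inv(np.array(c["T"]))
    P=np.asarray(P,float).reshape(-1,3)
    return cv2.projectPoints(P,cv2.Rodrigues(T[:3,:3])[0],T[:3,3],np.array(c["K"]),np.array([c["k1"],0,0,0,0.]))[0].reshape(-1,2)
def big(m):
    n,l,s,_=cv2.connectedComponentsWithStats(m.astype(np.uint8))
    return (l==1+np.argmax(s[1:,4])).astype(np.uint8)
def rect(name,m,z):
    c=max(cv2.findContours(m,cv2.RETR_EXTERNAL,cv2.CHAIN_APPROX_NONE)[0],key=len)
    P=cast(name,cv2.convexHull(c),z)
    return P,cv2.minAreaRect((P[:,:2]*1000).astype(np.float32))
def box(im,name,roi,z=.078):
    r0,r1,c0,c1=roi
    hsv=cv2.cvtColor(im,cv2.COLOR_BGR2HSV).astype(int)
    return hsv
E
python3 - <<'E'
from h import *
im=cv2.imread("pics/top0.png"); hsv=cv2.cvtColor(im,cv2.COLOR_BGR2HSV)
for n,(u,v) in dict(lid=(430,220),end=(404,215),end2=(463,225),side=(430,238),wood=(495,190),shadow=(396,215),plate=(370,220)).items(): print(n,hsv[v,u],im[v,u])
m=((hsv[...,1]<40)&(hsv[...,2]>200)); m[:,:349]=0;m[:180]=0;m[280:]=0;m[:,490:]=0
P=rect("top",big(m),.034); print(P[1]); print(cv2.boxPoints(P[1]))
# plate corners by eye
uv=np.array([[57,72],[717,102],[710,473],[38,443]])/5+[340,170]-.4
C=cast("top",uv,.034);print(np.round(C*1000,1))
lid=(hsv[...,0]<14)&(hsv[...,1]>150)&(hsv[...,2]>150); 
lid[:,:380]=0;lid[:,490:]=0;lid[:180]=0;lid[280:]=0
lid=big(lid);P=rect("top",lid,.078);print(P[1],lid.sum())
fl=(hsv[...,1]>90)&(hsv[...,2]>150);fl[:,:385]=0;fl[:,475:]=0;fl[:194]=0;fl[250:]=0
P=rect("top",big(fl),.078);print(P[1],fl.sum());print(cv2.boxPoints(P[1]))
E
```

```text
lid [ 13 190 196] [ 50 115 196]
end [ 19 133 239] [114 195 239]
end2 [ 18 143 238] [105 185 238]
side [ 12 190  43] [11 24 43]
wood [ 19 113 232] [129 193 232]
shadow [ 18  41 142] [119 133 142]
plate [113   4 241] [241 238 237]
((525.7369995117188, -237.9766845703125), (231.43064880371094, 129.0618896484375), 86.14550018310547)
[[ 453.5733   -349.0923  ]
 [ 582.3432   -357.76822 ]
 [ 597.9007   -126.861084]
 [ 469.1308   -118.18515 ]]
[[ 597.5 -129.8   34. ]
 [ 581.9 -357.9   34. ]
 [ 453.6 -349.3   34. ]
 [ 468.  -120.4   34. ]]
((525.1648559570312, -261.47479248046875), (86.97491455078125, 53.42851257324219), 79.65299987792969) 1121
((525.2994384765625, -260.8787841796875), (103.45194244384766, 55.22378158569336), 80.10257720947266) 2068
[[ 489.20758 -307.08887]
 [ 543.60944 -316.581  ]
 [ 561.3913  -214.6687 ]
 [ 506.98944 -205.17657]]
```

```bash
python3 - <<'E'
from h import *
im=cv2.imread("pics/top0.png")
a=np.radians(86.15);d=np.array([np.cos(a),np.sin(a)]);n=np.array([-d[1],d[0]])
pl=np.array([.5257,-.238]); M=pl+d*.114
print("mouth",M)
out=cv2.resize(im[170:280,190:500],None,fx=4,fy=4,interpolation=cv2.INTER_CUBIC)[:, :780]
def L(x,y,z): p=M+d*x+n*y; return [p[0],p[1],z]
for y in (.036,-.036):
    for z,c in((.048,(0,0,255)),(.038,(0,255,0))):
        p=proj("top",[L(.01,y,z),L(.246,y,z)]); q=((p+.5-[190,170])*4).astype(int)
        cv2.line(out,tuple(map(int,q[0])),tuple(map(int,q[1])),c,1)
p=proj("top",[L(.125,.009,.042),L(.125,-.009,.042),L(.242,.03,.045),L(.242,-.03,.045)]); q=((p+.5-[190,170])*4).astype(int)
for k in q: cv2.circle(out,tuple(map(int,k)),3,(255,0,255),1)
cv2.imwrite("pics/ov.png",out)
# bystander positions
D=np.load("pics/top0.npy")
for nm,(u,v),z in(("tin",(318,292),.077),("reel",(297,168),.045),("sand",(258,285),.028)):
    P=cast("top",[[u,v]],z)[0]; r=P[:2]-M; print(nm,P,"lane",r@d,r@n, D[v,u])
E
```

```text
mouth [ 0.53335449 -0.12425727]
tin [ 0.41109002 -0.07106327  0.077     ] lane 0.044864550046323434 0.1255602345668812 0.84676754
reel [ 0.62559187 -0.03649247  0.045     ] lane 0.09375997855593943 -0.08613629710992755 0.8987278
sand [0.42469512 0.03480081 0.028     ] lane 0.1514032299336322 0.11909404758266642 0.8966383
```

View pics/ov.png

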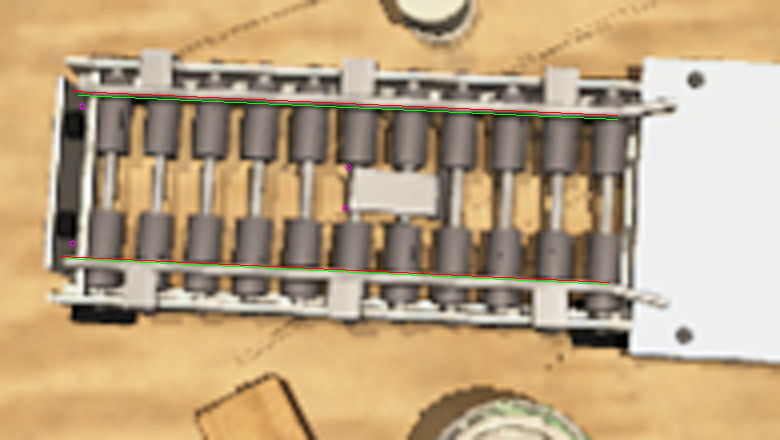

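```bash
cat >> h.py <<'E'
A=np.radians(86.15);d=np.array([np.cos(A),np.sin(A)]);n=np.array([-d[1],d[0]])
M=np.array([.5333,-.126])
def lane(p): r=np.asarray(p)[:2]-M; return r@d,r@n
def tool():
    o=ctrl.get_obs();R=cv2.Rodrigues(np.array(o["tool_rot"]))[0]
    return o,R
def goto(lx,ly,z,sgn=1):
    o,R=tool();p=np.r_[M+d*lx+n*ly,z]
    v=R.T@(p-o["tool_pos"])
    # yaw: want tool z along sgn*d ; turn about tool x
    w=R.T@np.r_[sgn*d,0]; ang=np.degrees(np.arctan2(-w[1],w[2]))
    print("t",round(float(o["t"]),2),"tcp",np.round(o["tool_pos"],4),"lane xy",np.round(np.array(lane(o["tool_pos"]))*1000,1),"F",np.round(o["contact_force"],1),"open",round(float(o["opening"]),4))
    print("shift units",np.round(v/.04,3),"turn units",round(ang/5,3))
E
python3 - <<'E'
from h import *
o,R=tool();print(np.round(R,3));goto(-.27,0,.15);goto(-.27,0,.15,-1)
E
```

```text
[[-0.     0.297 -0.955]
 [ 0.002 -0.955 -0.297]
 [-1.    -0.002 -0.   ]]
t 0.15 tcp [ 0.1857 -0.5962  0.1951] lane xy [-492.5  315.3] F [ 0.3 -0.4 -0.2] open 0.0853
shift units [ 1.133 -2.343 -9.357] turn units 22.228
t 0.15 tcp [ 0.1857 -0.5962  0.1951] lane xy [-492.5  315.3] F [ 0.3 -0.4 -0.2] open 0.0853
shift units [ 1.133 -2.343 -9.357] turn units -13.772
```

```bash
python3 - <<'E'
from h import *
D=np.load("pics/top0.npy")
c=ctrl.camera_info("top");T=np.array(c["T"])
for u,v in((620,70),(580,30),(565,100),(600,150),(320,60)):
    z=D[v,u]; p=cv2.undistortPoints(np.array([[[u,v]]],float),np.array(c["K"]),np.array([c["k1"],0,0,0])).reshape(2)
    print(u,v,z,T[:3,:3]@np.r_[p*z,z]+T[:3,3])
E
```

```text
620 70 0.68172014 [ 0.69782918 -0.48446345  0.2552593 ]
580 30 0.74314976 [ 0.78193911 -0.46158524  0.2029397 ]
565 100 0.8325835 [ 0.71338998 -0.47705109  0.10535538]
600 150 0.92655015 [ 0.65676977 -0.58041383  0.0018219 ]
320 60 0.70323485 [ 0.72580239 -0.0856523   0.2484981 ]
```

>>> {"method": "drive_tool", "body": {"commands": "0 0 0 -1 -1;0 0 -0.5 -2 -2.4;0 0 -0.8 -3 -3.8;0 0 -1.2 -4 -5.2;0 0 -1.5 -5 -6.6;0 0 -1.8 -6 -8;0 0 -2.1 -7 -9.4;0 0 -2.3 -8 -10.8", "newtons": 40}}

```text
t: 0.82
tool_pos: [0.4617, -0.4138, 0.1959]
tool_rot: [1.441, 1.041, -1.441]
contact_force: [0.6, -1.3, -0.4]
opening: 0.0428
```

```bash
python3 - <<'E'
from h import *
goto(-.235,0,.15,-1)
E
```

```text
t 0.82 tcp [ 0.4617 -0.4138  0.1959] lane xy [-291.9   52.1] F [ 0.6 -1.3 -0.4] open 0.0428
shift units [ 1.147  0.904 -1.704] turn units -2.901
```

>>> {"method": "drive_tool", "body": {"commands": "0.5 0.4 0.3 -0.5 -1;0.5 0.8 0.6 -1.1 -2;0.5 1.1 0.9 -1.7 -2.9;0.5 1.15 0.9 -1.7 -2.9;0.5 1.15 0.9 -1.7 -2.9"}}

```text
t: 1.23
tool_pos: [0.5163, -0.3611, 0.148]
tool_rot: [1.262, 1.178, -1.263]
contact_force: [-0.8, -0.5, -0.2]
opening: 0.0214
```

```bash
python3 - <<'E'
from h import *
goto(-.225,0,.055,-1)
im,_=ctrl.get_image("wrist");cv2.imwrite("pics/w1.png",im)
im,_=ctrl.get_image("top");cv2.imwrite("pics/t1.png",im)
E
```

```text
t 1.23 tcp [ 0.5163 -0.3611  0.148 ] lane xy [-235.7    1.2] F [-0.8 -0.5 -0.2] open 0.0214
shift units [ 2.326  0.037 -0.263] turn units -0.052
```

View pics/w1.png

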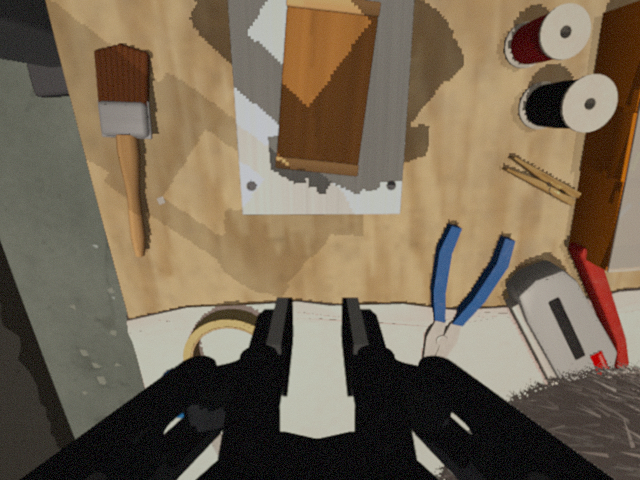

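View pics/t1.png

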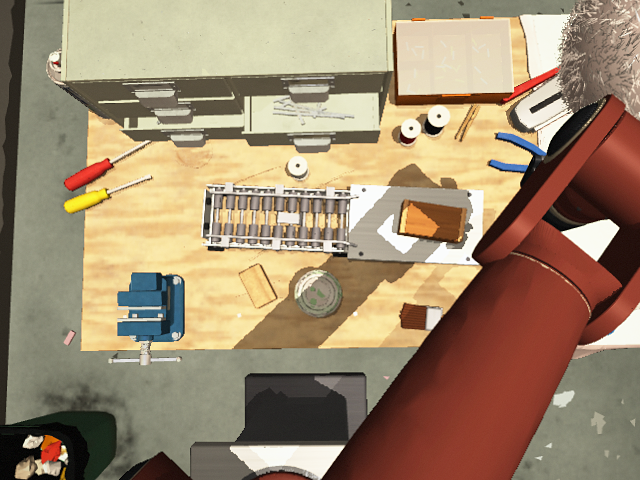

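```bash
python3 - <<'E'
from h import *
for uv,z in(((245,213),.034),((401,213),.034),((232,0),.034),((413,0),.034),((279,157),.078),((358,164),.078)):
    P=cast("wrist",[uv],z)[0]; print(uv,np.round(P,4),np.round(np.array(lane(P))*1000,1))
E
```

```text
(245, 213) [ 0.4577 -0.3509  0.034 ] [-229.5   60.4]
(401, 213) [ 0.5867 -0.3606  0.034 ] [-230.5  -69. ]
(232, 0) [ 0.4693 -0.1975  0.034 ] [-75.7  59. ]
(413, 0) [ 0.5957 -0.2069  0.034 ] [-76.5 -67.7]
(279, 157) [ 0.4955 -0.3033  0.078 ] [-179.5   25.8]
(358, 164) [ 0.5482 -0.3119  0.078 ] [-184.5  -27.3]
```

>>> {"method": "drive_tool", "body": {"commands": "0.5 0.6 0.05 0 0;0.5 1.2 0.05 0 0;0.5 1.8 0.05 0 0;0.5 2.2 0.05 0 0;0.5 2.3 0.05 0 0;0.5 2.3 0.05 0 0"}}

```text
t: 1.83
tool_pos: [0.5172, -0.3635, 0.0573]
tool_rot: [1.265, 1.174, -1.265]
contact_force: [-0.3, 0.5, 0.3]
opening: 0.0212
```

```bash
python3 - <<'E'
from h import *
goto(-.195,0,.055,-1)
im,_=ctrl.get_image("wrist");cv2.imwrite("pics/w2.png",im)
E
```

```text
t 1.83 tcp [ 0.5172 -0.3635  0.0573] lane xy [-2.381e+02  1.000e-01] F [-0.3  0.5  0.3] open 0.0212
shift units [ 0.058 -0.006 -1.076] turn units -0.095
```

View pics/w2.png

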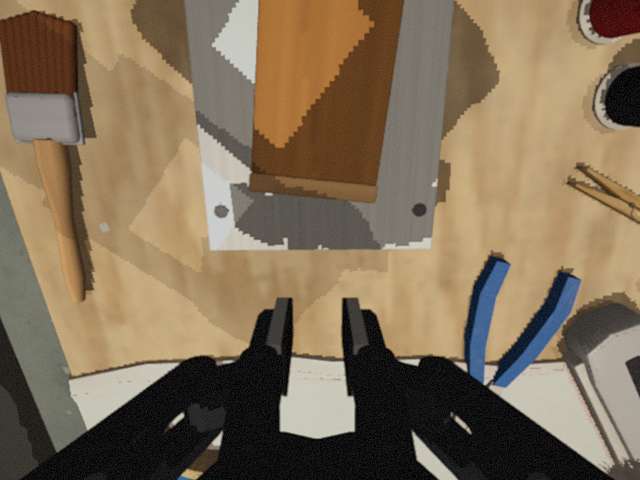

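>>> {"method": "drive_tool", "body": {"commands": "0.5 0.03 0 -0.25 -0.09;0.5 0.03 0 -0.5 -0.09;0.5 0.03 0 -0.7 -0.09;0.5 0.03 0 -0.85 -0.09;0.5 0.03 0 -1 -0.09;0.5 0.03 0 -1.15 -0.09;0.5 0.03 0 -1.3 -0.09;0.5 0.03 0 -1.45 -0.09"}}

```text
t: 2.55
tool_pos: [0.5228, -0.3044, 0.057]
tool_rot: [1.257, 1.178, -1.257]
contact_force: [-0.1, 0.8, -0.4]
opening: 0.0213
```

```bash
cat > look.py <<'E'
import sys
from h import *
k=sys.argv[1]
goto(-.1,0,.055,-1)
im,_=ctrl.get_image("wrist");cv2.imwrite(f"pics/w{k}.png",im)
t,_=ctrl.get_image("top");cv2.imwrite(f"pics/t{k}.png",cv2.resize(t[160:290,190:500],None,fx=2.5,fy=2.5,interpolation=cv2.INTER_CUBIC));cv2.imwrite(f"pics/T{k}.png",t)
E
python3 look.py 3
```

```text
t 2.55 tcp [ 0.5228 -0.3044  0.057 ] lane xy [-178.7   -1.5] F [-0.1  0.8 -0.4] open 0.0213
shift units [ 0.049 -0.034 -1.968] turn units 0.02
```

View pics/w3.png

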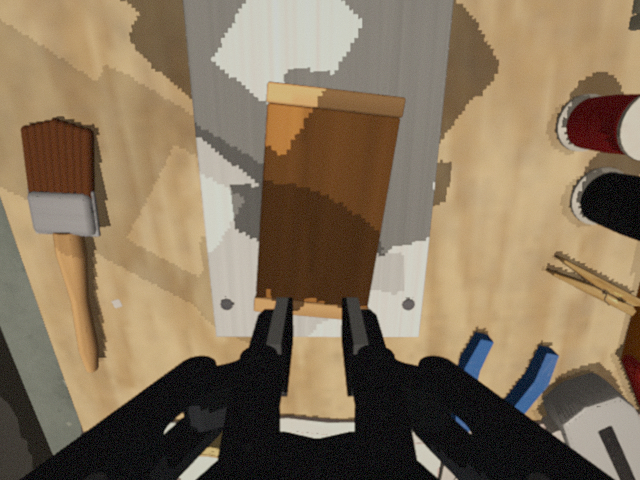

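View pics/t3.png

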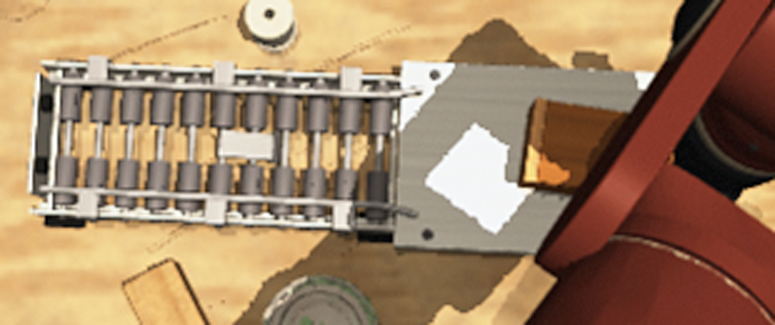

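```bash
python3 - <<'E'
from h import *
im,D=ctrl.get_image("wrist")
c=ctrl.camera_info("wrist");T=np.array(c["T"])
for u,v in((280,302),(275,320),(268,340),(350,302),(358,315),(265,303),(320,308),(320,313),(300,200),(256,300),(363,310),(320,330)):
    z=D[v,u]; p=cv2.undistortPoints(np.array([[[u,v]]],float),np.array(c["K"]),np.array([c["k1"],0,0,0])).reshape(2)
    P=T[:3,:3]@np.r_[p*z,z]+T[:3,3]; print((u,v),im[v,u],np.round(P,4),np.round(np.array(lane(P))*1000,1))
cv2.imwrite("pics/c3.png",cv2.resize(im[270:350,230:400],None,fx=4.5,fy=4.5,interpolation=cv2.INTER_NEAREST))
E
```

```text
(280, 302) [65 68 67] [ 0.5086 -0.2918  0.1002] [-167.1   13.5]
(275, 320) [62 68 67] [ 0.508 -0.292  0.114] [-167.3   14.1]
(268, 340) [56 64 63] [ 0.5072 -0.2913  0.128 ] [-166.6   15. ]
(350, 302) [60 65 64] [ 0.5375 -0.2935  0.1006] [-166.9  -15.4]
(358, 315) [62 64 68] [ 0.5396 -0.2931  0.1119] [-166.3  -17.5]
(265, 303) [105 158 202] [ 0.4982 -0.3034  0.0787] [-179.4   23.1]
(320, 308) [100 153 198] [ 0.5244 -0.3077  0.0789] [-181.9   -3.3]
(320, 313) [ 96 148 192] [ 0.5242 -0.3108  0.0783] [-185.    -3.3]
(300, 200) [21 42 68] [ 0.5189 -0.2546  0.0776] [-129.2    5.7]
(256, 300) [ 99 153 201] [ 0.4942 -0.3012  0.0794] [-177.4   27.2]
(363, 310) [22 18 18] [ 0.5428 -0.2981  0.0998] [-171.  -21.]
(320, 330) [198 209 207] [ 0.5222 -0.3488  0.034 ] [-223.    -3.9]
```

View pics/c3.png

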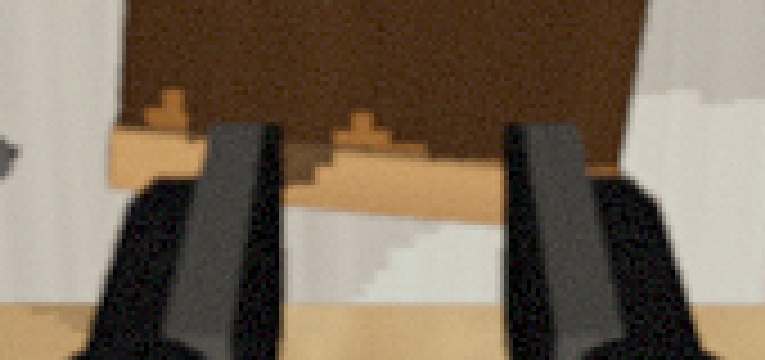

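```bash
python3 - <<'E'
from h import *
s,DS=ctrl.get_image("scene"); cv2.imwrite("pics/s3.png",cv2.resize(s[120:300,300:540],None,fx=3.2,fy=3.2,interpolation=cv2.INTER_CUBIC))
im,D=ctrl.get_image("wrist")
o,R=tool();c=ctrl.camera_info("wrist");T=np.array(c["T"])
v,u=np.mgrid[290:470:3,200:440:3]; v=v.ravel();u=u.ravel();z=D[v,u];ok=(z>0)&(z<.16)
p=cv2.undistortPoints(np.c_[u,v][ok].astype(float).reshape(-1,1,2),np.array(c["K"]),np.array([c["k1"],0,0,0])).reshape(-1,2)
P=np.c_[p*z[ok][:,None],z[ok]]@T[:3,:3].T+T[:3,3]
Q=(P-o["tool_pos"])@R*1000
i=np.argsort(-Q[:,0])[:15];print(np.round(np.c_[u[ok],v[ok],Q][i],1)); print(Q.max(0),Q.min(0))
E
```

```text
[[341.  305.  -36.2  10.8  -6.5]
 [341.  302.  -36.8  10.8  -8.3]
 [341.  308.  -36.8  10.8  -5.4]
 [341.  311.  -37.6  10.8  -4.4]
 [341.  317.  -38.2  10.8  -1.7]
 [341.  323.  -39.1  10.8   0.8]
 [347.  299.  -39.3  13.1 -11.1]
 [341.  329.  -40.2  10.8   3. ]
 [353.  299.  -40.8  15.5 -11.9]
 [278.  299.  -40.9 -16.  -11.9]
 [341.  335.  -40.9  10.8   5.6]
 [356.  299.  -41.   16.7 -12. ]
 [344.  299.  -41.2  11.7 -12.1]
 [281.  299.  -41.4 -14.7 -12.2]
 [341.  338.  -41.6  10.8   6.7]]
[-36.19664164  38.59958579  11.34875874] [-124.80826549  -36.65677463  -20.05084416]
```

View pics/s3.png

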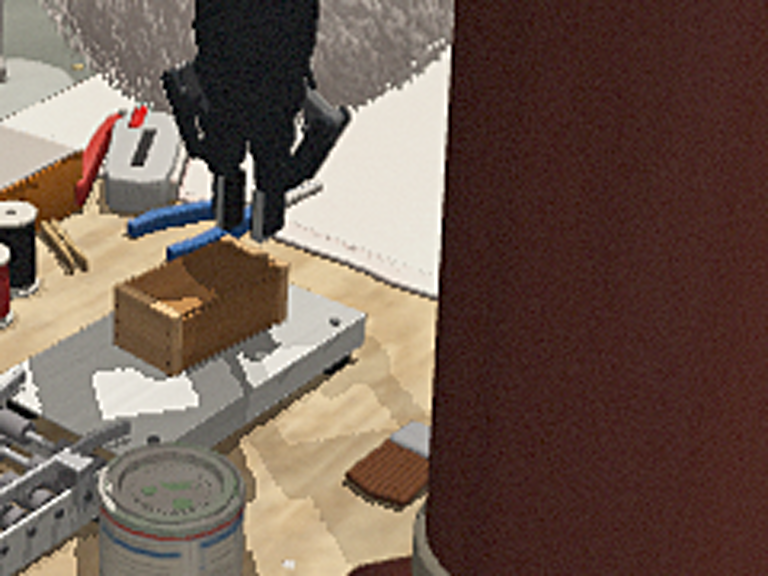

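```bash
python3 - <<'E'
from h import *
im,D=ctrl.get_image("scene")
c=ctrl.camera_info("scene");T=np.array(c["T"])
for v in range(178,202,2):
  for u in (371,373,381,384):
    z=D[v,u]; p=cv2.undistortPoints(np.array([[[u,v]]],float),np.array(c["K"]),np.array([c["k1"],0,0,0])).reshape(2)
    P=T[:3,:3]@np.r_[p*z,z]+T[:3,3]
    if im[v,u].max()<110: print((u,v),im[v,u],np.round(P,4))
o,R=tool();print(o["tool_pos"],o["q"])
E
```

```text
(371, 178) [12 15 18] [ 0.5364 -0.2995  0.1236]
(373, 178) [31 30 30] [ 0.5346 -0.3042  0.1224]
(381, 178) [25 18 19] [ 0.5076 -0.2924  0.1344]
(384, 178) [24 23 22] [ 0.5006 -0.2924  0.1363]
(371, 180) [29 24 28] [ 0.5328 -0.2944  0.1221]
(373, 180) [33 27 33] [ 0.5356 -0.3059  0.1169]
(381, 180) [81 87 84] [ 0.5085 -0.2941  0.1291]
(384, 180) [30 29 18] [ 0.5029 -0.2965  0.1298]
(371, 182) [24 18 26] [ 0.5328 -0.2946  0.1175]
(373, 182) [17 20 25] [ 0.5347 -0.3049  0.1129]
(381, 182) [ 95  96 100] [ 0.5062 -0.2909  0.1266]
(384, 182) [33 30 34] [ 0.5036 -0.2979  0.1246]
(371, 184) [29 22 29] [ 0.535  -0.2981  0.1109]
(373, 184) [21 24 26] [ 0.534  -0.3042  0.1089]
(381, 184) [91 95 96] [ 0.506  -0.2908  0.1222]
(384, 184) [20 18 18] [ 0.5028 -0.2971  0.1207]
(371, 186) [27 17 26] [ 0.5349 -0.2983  0.1063]
(373, 186) [25 29 27] [ 0.5329 -0.3028  0.1051]
(381, 186) [89 88 93] [ 0.5095 -0.2967  0.1144]
(384, 186) [30 28 27] [ 0.5015 -0.2953  0.1174]
(371, 188) [24 25 24] [ 0.5338 -0.2969  0.1026]
(373, 188) [ 7 13  0] [ 0.5335 -0.3039  0.0999]
(381, 188) [95 96 98] [ 0.507  -0.2931  0
[... 259 characters left out ...]
66 35 10] [ 0.622  -0.4292  0.013 ]
(373, 192) [87 53 25] [ 0.6225 -0.4389  0.0089]
(381, 192) [89 92 97] [ 0.508  -0.2953  0.1018]
(384, 192) [4 1 1] [ 0.5035 -0.2996  0.1015]
(381, 194) [80 79 76] [ 0.5078 -0.2954  0.0973]
(371, 196) [25 44 69] [ 0.5375 -0.3035  0.0801]
(373, 196) [ 50  79 102] [ 0.5356 -0.3081  0.0788]
(371, 198) [34 51 78] [ 0.5349 -0.2999  0.0777]
(373, 198) [30 52 77] [ 0.5293 -0.2989  0.0799]
(371, 200) [31 52 74] [ 0.5292 -0.2916  0.0783]
(373, 200) [33 55 78] [ 0.5245 -0.2919  0.0796]
(381, 200) [36 60 87] [ 0.5117 -0.3027  0.0791]
[ 0.52273788 -0.30540734  0.05692564] [-6.51542667e-01  1.30172805e-01  1.77244994e+00 -1.64562244e-04
  1.23879287e+00 -5.85678659e-01]
```

>>> {"method": "drive_tool", "body": {"commands": "0.5 0 0 0.4 0;0.5 0 0 0.9 0;0.5 0 0 1.3 0;0.5 0 0 1.4 0;0.5 0.3 0 1.4 0;0.5 0.6 0 1.4 0;0.5 0.8 0 1.4 0;0.5 0.8 0 1.4 0"}}

```text
t: 3.52
tool_pos: [0.517, -0.3585, 0.0207]
tool_rot: [1.258, 1.185, -1.259]
contact_force: [0.1, 0.4, -0.9]
opening: 0.0211
```

```bash
cat > fin.py <<'E'
from h import *
def pts(name,m=None):
    im,D=ctrl.get_image(name);c=ctrl.camera_info(name);T=np.array(c["T"])
    v,u=np.mgrid[0:480,0:640]
    p=cv2.undistortPoints(np.c_[u.ravel(),v.ravel()].astype(float).reshape(-1,1,2),np.array(c["K"]),np.array([c["k1"],0,0,0])).reshape(-1,2)
    z=D.reshape(-1,1);P=np.hstack([p*z,z])@T[:3,:3].T+T[:3,3]
    return im,D,P.reshape(480,640,3)
if __name__=="__main__":
    goto(-.2,0,.02,-1)
    o,R=tool()
    im,D,P=pts("scene")
    Q=(P-o["tool_pos"])@R
    m=(D>0)&(abs(Q[...,1])<.04)&(abs(Q[...,2])<.016)&(Q[...,0]>-.08)&(Q[...,0]<.02)&(im.max(2)<110)
    print(m.sum(),"lowest finger z scene",np.sort(P[m][:,2])[:8].round(4))
    cv2.imwrite("pics/s4.png",cv2.resize(im[120:300,300:540],None,fx=3.2,fy=3.2,interpolation=cv2.INTER_CUBIC))
E
python3 fin.py
```

```text
t 3.52 tcp [ 0.517  -0.3585  0.0207] lane xy [-233.     0.7] F [ 0.1  0.4 -0.9] open 0.0211
shift units [ 0.022  0.019 -0.825] turn units 0.025
335 lowest finger z scene [0.034  0.0342 0.0344 0.0345 0.0346 0.0348 0.0349 0.0349]
```

View pics/s4.png

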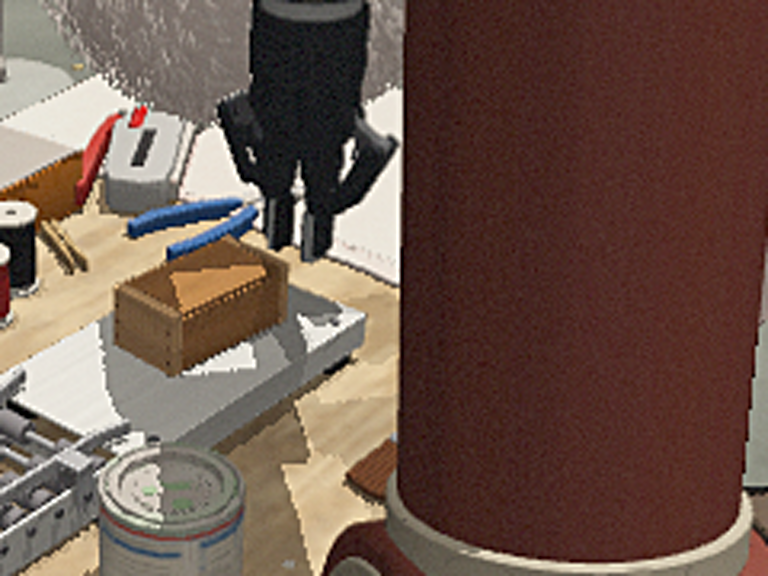

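```bash
python3 - <<'E'
from fin import *
im,D,P=pts("scene")
for v in range(192,206,1): print(v,[(u,tuple(np.round(P[v,u],3)),int(im[v,u].max())) for u in (384,396,399)])
E
```

```text
192 [(384, (np.float64(0.535), np.float64(-0.35), np.float64(0.071)), 102), (396, (np.float64(0.501), np.float64(-0.344), np.float64(0.084)), 96), (399, (np.float64(0.497), np.float64(-0.349), np.float64(0.084)), 34)]
193 [(384, (np.float64(0.535), np.float64(-0.35), np.float64(0.069)), 97), (396, (np.float64(0.503), np.float64(-0.347), np.float64(0.08)), 94), (399, (np.float64(0.499), np.float64(-0.352), np.float64(0.079)), 31)]
194 [(384, (np.float64(0.533), np.float64(-0.347), np.float64(0.068)), 94), (396, (np.float64(0.504), np.float64(-0.349), np.float64(0.077)), 97), (399, (np.float64(0.497), np.float64(-0.349), np.float64(0.079)), 24)]
195 [(384, (np.float64(0.533), np.float64(-0.348), np.float64(0.065)), 91), (396, (np.float64(0.504), np.float64(-0.349), np.float64(0.074)), 96), (399, (np.float64(0.498), np.float64(-0.352), np.float64(0.075)), 32)]
196 [(384, (np.float64(0.534), np.float64(-0.349), np.float64(0.063)), 82), (396, (np.float64(0.502), np.float64(-0.346), np.float64(0.073)), 98), (399, (np.float64(0.497), np.float64(-0.35), np.float64(0.074)), 20)]
197 [(384, (n
[... 1255 characters left out ...]
 np.float64(-0.445), np.float64(0.001)), 225)]
203 [(384, (np.float64(0.499), np.float64(-0.295), np.float64(0.079)), 75), (396, (np.float64(0.555), np.float64(-0.438), np.float64(0.0)), 228), (399, (np.float64(0.548), np.float64(-0.44), np.float64(0.002)), 229)]
204 [(384, (np.float64(0.497), np.float64(-0.292), np.float64(0.079)), 72), (396, (np.float64(0.551), np.float64(-0.432), np.float64(0.001)), 228), (399, (np.float64(0.548), np.float64(-0.44), np.float64(-0.001)), 224)]
205 [(384, (np.float64(0.496), np.float64(-0.29), np.float64(0.078)), 73), (396, (np.float64(0.548), np.float64(-0.427), np.float64(0.002)), 226), (399, (np.float64(0.544), np.float64(-0.434), np.float64(0.0)), 229)]
```

>>> {"method": "drive_tool", "body": {"commands": "0.5 0.03 0.03 -0.25 0;0.5 0.03 0.03 -0.5 0;0.5 0.03 0.03 -0.7 0;0.5 0.03 0.03 -0.85 0;0.5 0.03 0.03 -1 0;0.5 0.03 0.03 -1.15 0;0.5 0.03 0.03 -1.3 0;0.5 0.03 0.03 -1.45 0"}}

```text
t: 4.28
tool_pos: [0.5244, -0.3031, 0.0241]
tool_rot: [1.257, 1.176, -1.257]
contact_force: [0.8, -1.7, -0.3]
opening: 0.0214
```

```bash
python3 look.py 5
```

```text
t 4.28 tcp [ 0.5244 -0.3031  0.0241] lane xy [-177.3   -3. ] F [ 0.8 -1.7 -0.3] open 0.0214
shift units [-0.773 -0.071 -1.931] turn units 0.017
```

View pics/w5.png

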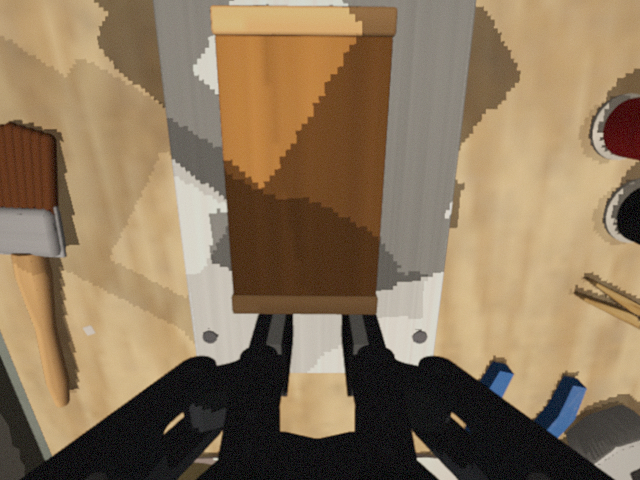

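View pics/t5.png

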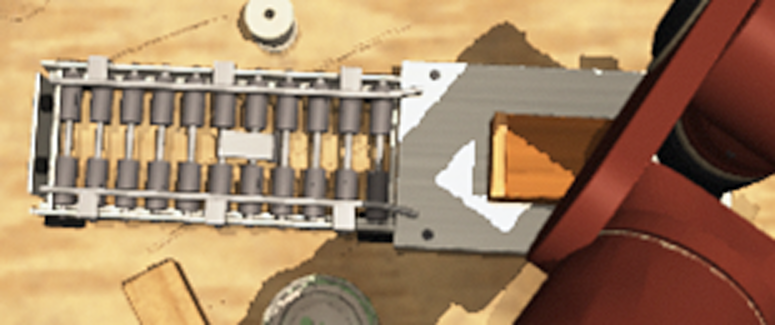

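```bash
cat > bx.py <<'E'
from fin import *
def bpose(name):
    im,D,P=pts(name)
    hsv=cv2.cvtColor(im,cv2.COLOR_BGR2HSV)
    m=(D>0)&(abs(P[...,2]-.078)<.006)&(hsv[...,1]>80)
    xy=P[...,:2]-M; lx=xy@d; ly=xy@n
    m&=(abs(ly)<.05)&(lx>-.25)&(lx<.25)
    m=big(m); 
    H,r=rect(name,m,.078)
    (cx,cy),(w,h),a=r
    if w<h: a+=90
    a=(a+45)%180-45
    l=np.array(lane([cx/1000,cy/1000]))*1000
    print(name,"box lane",np.round(l,1),"yaw rel deg",round(a-86.15,2),"size",round(w,1),round(h,1))
    # plate edges at z=.034 (white-grey)
    q=(D>0)&(abs(P[...,2]-.034)<.004)&(hsv[...,1]<45)&(lx<-.02)&(lx>-.22)&(abs(ly)<.09)
    for a0 in range(-200,0,40):
        s=q&(lx>a0/1000)&(lx<a0/1000+.02)
        if s.sum()>50: print("  plate x",a0,"ly",np.percentile(ly[s]*1000,[.3,99.7]).round(1))
if __name__=="__main__":
    goto(-.1,0,.02,-1); bpose("wrist"); bpose("top")
E
python3 bx.py
```

```text
t 4.38 tcp [ 0.5241 -0.3022  0.0238] lane xy [-176.4   -2.7] F [0.  0.2 0.3] open 0.0212
shift units [ 0.097 -0.063 -1.911] turn units 0.026
wrist box lane [-117.     1.9] yaw rel deg -0.22 size 113.0 55.7
  plate x -200 ly [-66.4  62.5]
  plate x -160 ly [-66.2  62.7]
  plate x -120 ly [-66.1  62.4]
  plate x -80 ly [-66.4  62.6]
top box lane [-98.6   4. ] yaw rel deg -0.87 size 76.0 55.5
  plate x -160 ly [-62.9 -31.9]
  plate x -120 ly [-62.9  43.5]
  plate x -80 ly [-63.2  63.7]
  plate x -40 ly [-64.5  63.8]
```

>>> {"method": "drive_tool", "body": {"commands": "0.5 0 0 0.15 0;0.5 0 -0.12 0.15 1;0.5 0 -0.12 0.1 1;0.5 0 -0.11 -0.05 1;0.5 0 -0.1 -0.2 1;0.5 0 -0.09 -0.35 1;0.5 0 -0.07 -0.5 1;0.5 0 -0.06 -0.65 1"}}

```text
t: 5.15
tool_pos: [0.5235, -0.2763, 0.0236]
tool_rot: [1.32, 1.134, -1.32]
contact_force: [-0.1, -1.6, -0.0]
opening: 0.0213
```

```bash
python3 bx.py; python3 look.py 6
```

```text
t 5.15 tcp [ 0.5235 -0.2763  0.0236] lane xy [-150.6   -0.3] F [-0.1 -1.6 -0. ] open 0.0213
shift units [ 0.09  -0.115 -1.261] turn units -0.972
wrist box lane [-94.5  -4.3] yaw rel deg -4.78 size 121.4 55.5
  plate x -200 ly [-66.5  61.2]
  plate x -160 ly [-66.7  62.4]
  plate x -120 ly [-66.7  62.5]
  plate x -80 ly [-66.4  62.3]
  plate x -40 ly [-66.4  62.4]
top box lane [-70.7  -3.7] yaw rel deg -4.94 size 72.5 55.1
  plate x -200 ly [19.2 41.2]
  plate x -120 ly [-64.5 -37.5]
  plate x -80 ly [-62.8  56.8]
  plate x -40 ly [-62.7  63.8]
t 5.25 tcp [ 0.5236 -0.2756  0.0236] lane xy [-149.9   -0.4] F [-0.2 -0.4 -0. ] open 0.0215
shift units [-0.784 -0.115 -1.244] turn units -0.965
```

View pics/w6.png

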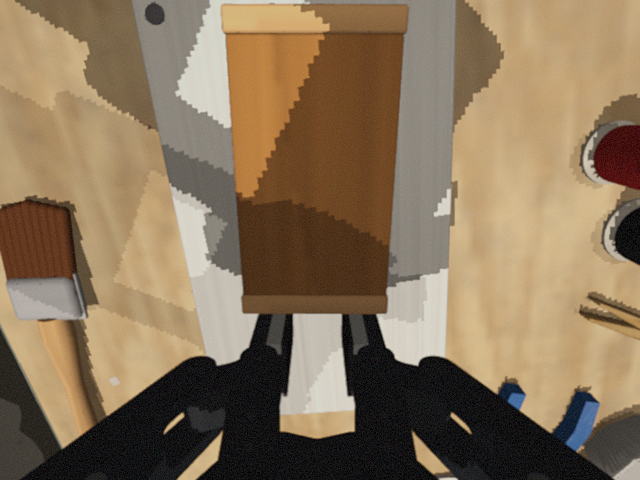

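>>> {"method": "drive_tool", "body": {"commands": "0.5 0 0.02 0 -0.5;0.5 0 0.02 -0.05 -0.97;0.5 0 0.01 -0.15 -0.97;0.5 0 0 -0.25 -0.97;0.5 0 -0.01 -0.35 -0.97;0.5 0 -0.02 -0.45 -0.97;0.5 0 -0.02 -0.45 -0.97"}}

```text
t: 5.93
tool_pos: [0.5254, -0.2583, 0.0238]
tool_rot: [1.26, 1.177, -1.259]
contact_force: [0.5, 0.5, -0.5]
opening: 0.0212
```

```bash
python3 bx.py; python3 look.py 7
```

```text
t 5.93 tcp [ 0.5254 -0.2583  0.0238] lane xy [-132.5   -1. ] F [ 0.5  0.5 -0.5] open 0.0212
shift units [ 0.095 -0.026 -0.814] turn units -0.01
wrist box lane [-74.4  -1.2] yaw rel deg -1.44 size 116.1 55.5
  plate x -200 ly [-19.   16.4]
  plate x -160 ly [-66.4  62.6]
  plate x -120 ly [-66.   62.6]
  plate x -80 ly [-66.2  62.4]
  plate x -40 ly [-66.4  62.5]
top box lane [-51.    0.8] yaw rel deg -2.02 size 68.1 55.2
  plate x -200 ly [ 8.5 55.8]
  plate x -80 ly [-62.7 -35.4]
  plate x -40 ly [-62.7  64. ]
t 6.03 tcp [ 0.5252 -0.2586  0.0236] lane xy [-132.8   -0.8] F [ 0.5  0.1 -0. ] open 0.0216
shift units [-0.784 -0.022 -0.821] turn units -0.009
```

View pics/w7.png

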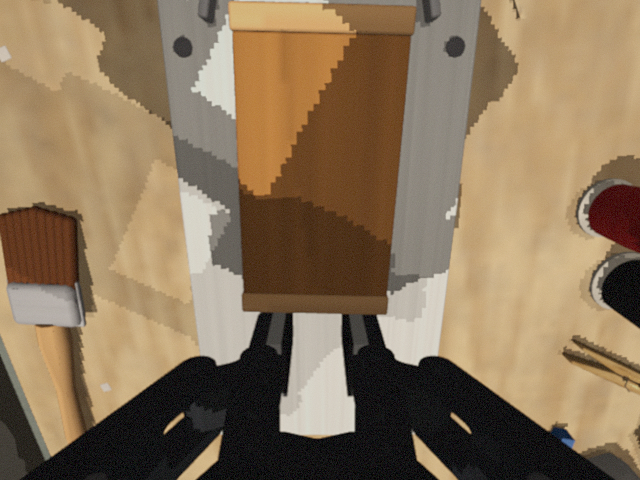

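View pics/t7.png

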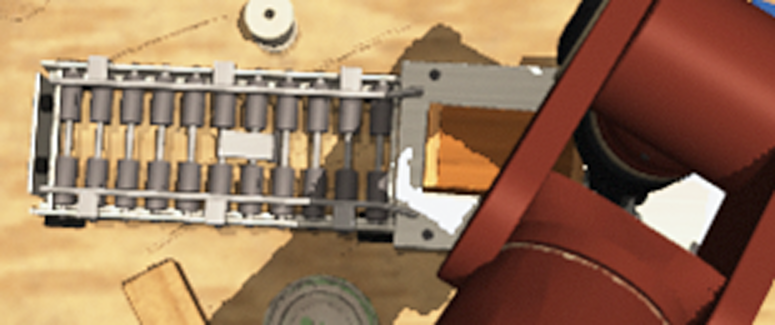

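>>> {"method": "drive_tool", "body": {"commands": "0.5 0 0 -0.15 0;0.5 0 0 -0.3 0;0.5 0 0 -0.45 0;0.5 0 0 -0.6 0;0.5 0 0 -0.7 0;0.5 0 0 -0.8 0"}}

```text
t: 6.63
tool_pos: [0.5275, -0.2266, 0.0237]
tool_rot: [1.259, 1.176, -1.259]
contact_force: [-0.3, -1.5, -0.0]
opening: 0.0213
```

```bash
python3 bx.py; python3 look.py 8
```

```text
t 6.63 tcp [ 0.5275 -0.2266  0.0237] lane xy [-100.8   -1. ] F [-0.3 -1.5 -0. ] open 0.0213
shift units [ 0.093 -0.025 -0.02 ] turn units -0.006
wrist box lane [-42.   -0.4] yaw rel deg -0.04 size 115.4 55.9
  plate x -200 ly [-61.5  58.8]
  plate x -160 ly [-57.1  54.7]
  plate x -120 ly [-66.5  62.4]
  plate x -80 ly [-66.3  62.5]
  plate x -40 ly [-66.2  62.3]
top box lane [-12.9   2.2] yaw rel deg -1.25 size 56.2 55.9
  plate x -160 ly [ 7.2 62.5]
  plate x -40 ly [-63.1 -34.1]
t 6.73 tcp [ 0.5275 -0.2262  0.0236] lane xy [-100.4   -0.9] F [ 0.1  0.4 -0.5] open 0.0211
shift units [-0.784 -0.024 -0.01 ] turn units -0.004
```

View pics/w8.png

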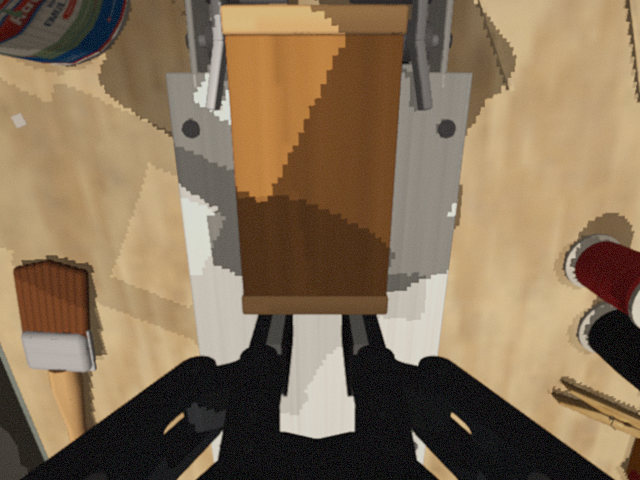

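View pics/t8.png

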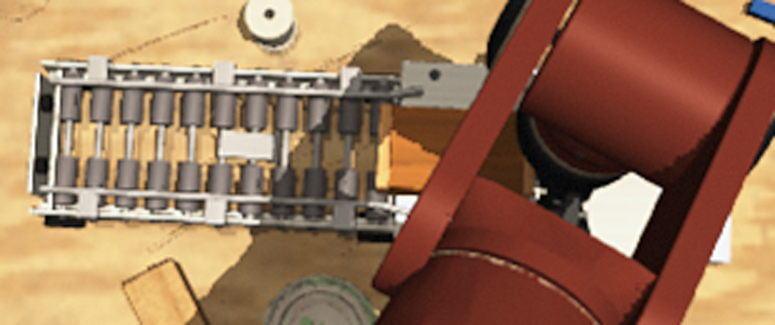

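>>> {"method": "drive_tool", "body": {"commands": "0.5 0 0 -0.15 0;0.5 0 0 -0.3 0;0.5 0 0 -0.45 0;0.5 0 0 -0.6 0;0.5 0 0 -0.75 0;0.5 0 0 -0.9 0;0.5 0 0 -1.05 0;0.5 0 0 -1.2 0"}}

```text
t: 7.5
tool_pos: [0.5308, -0.1787, 0.0238]
tool_rot: [1.259, 1.176, -1.259]
contact_force: [1.3, -1.4, 0.2]
opening: 0.0215
```

```bash
python3 bx.py; python3 look.py 9
```

```text
t 7.5 tcp [ 0.5308 -0.1787  0.0238] lane xy [-52.7  -1.1] F [ 1.3 -1.4  0.2] open 0.0215
shift units [ 0.094 -0.026  1.182] turn units -0.01
wrist box lane [ 7.3 -0.4] yaw rel deg -0.04 size 114.0 55.9
  plate x -160 ly [-66.3  62.7]
  plate x -120 ly [-20.1  18. ]
  plate x -80 ly [-66.3  62.5]
  plate x -40 ly [-66.1  62.7]
top box lane [-18.3  12.7] yaw rel deg -113.68 size 49.9 57.2
  plate x -200 ly [-64.6  64.6]
  plate x -160 ly [11.6 64.5]
  plate x -120 ly [10.4 54.3]
  plate x -80 ly [19.8 61. ]
  plate x -40 ly [30.9 43.7]
t 7.6 tcp [ 0.5307 -0.178   0.0235] lane xy [-52.   -0.9] F [ 0.1 -0.3  0.4] open 0.0212
shift units [-0.788 -0.022  1.199] turn units -0.0
```

View pics/w9.png

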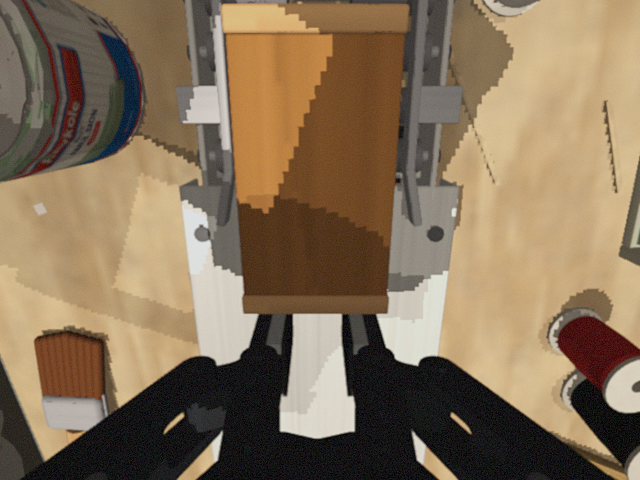

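View pics/t9.png

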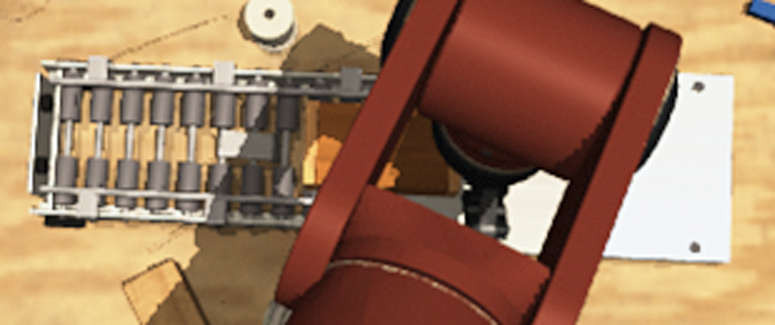

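>>> {"method": "drive_tool", "body": {"commands": "0.5 0 0 -0.15 0;0.5 0 0 -0.3 0;0.5 0 0 -0.45 0;0.5 0 0 -0.6 0;0.5 0 0 -0.75 0;0.5 0 0 -0.9 0;0.5 0 0 -1.05 0;0.5 0 0 -1.2 0"}}

```text
t: 8.37
tool_pos: [0.534, -0.1308, 0.0237]
tool_rot: [1.259, 1.176, -1.259]
contact_force: [-0.4, -1.6, -0.8]
opening: 0.0213
```

```bash
python3 bx.py; python3 look.py 10
```

```text
t 8.37 tcp [ 0.534  -0.1308  0.0237] lane xy [-4.8 -1.1] F [-0.4 -1.6 -0.8] open 0.0213
shift units [ 0.093 -0.024  2.381] turn units -0.01
wrist box lane [56.5 -0.4] yaw rel deg -0.05 size 111.2 55.9
  plate x -120 ly [-66.6  62.7]
  plate x -80 ly [-21.9  19.4]
  plate x -40 ly [-66.4  62.5]
top box lane [36.7 15.8] yaw rel deg -18.09 size 63.0 46.9
  plate x -200 ly [-64.7  64.5]
  plate x -160 ly [-64.5  64.3]
  plate x -120 ly [-62.6  64.4]
  plate x -80 ly [30.4 64.3]
  plate x -40 ly [ 9.6 64. ]
t 8.47 tcp [ 0.534  -0.1301  0.0235] lane xy [-4.1 -0.9] F [ 0.5  0.1 -0.1] open 0.0215
shift units [-0.789 -0.024  2.397] turn units 0.0
```

View pics/w10.png

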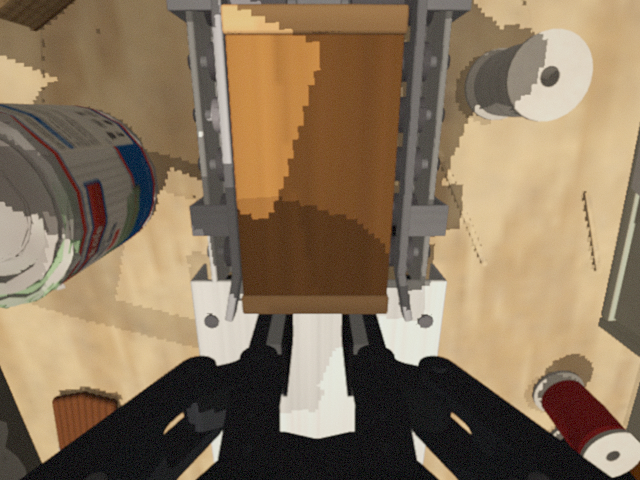

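>>> {"method": "drive_tool", "body": {"commands": "0.5 0 0 -0.15 0;0.5 0 0 -0.3 0;0.5 0 0 -0.45 0;0.5 0 0 -0.6 0;0.5 0 0 -0.75 0;0.5 0 0 -0.9 0;0.5 0 0 -1.05 0;0.5 0 0 -1.2 0"}}

```text
t: 9.23
tool_pos: [0.5374, -0.083, 0.0238]
tool_rot: [1.259, 1.176, -1.259]
contact_force: [-0.0, -1.7, 1.0]
opening: 0.0216
```

```bash
python3 bx.py; python3 look.py 11
```

```text
t 9.23 tcp [ 0.5374 -0.083   0.0238] lane xy [43.2 -1.2] F [-0.  -1.7  1. ] open 0.0216
shift units [ 0.095 -0.027  3.58 ] turn units -0.01
wrist box lane [107.6  -0.4] yaw rel deg -0.04 size 105.1 55.8
  plate x -80 ly [-66.6  63.1]
  plate x -40 ly [-22.4  19.6]
top box lane [96.2 10.3] yaw rel deg -0.3 size 73.0 39.0
  plate x -200 ly [-64.5  64.6]
  plate x -160 ly [-64.4  64.4]
  plate x -120 ly [-64.4  64.4]
  plate x -80 ly [-64.3  63.7]
  plate x -40 ly [-42.1  63.9]
t 9.33 tcp [ 0.5372 -0.0823  0.0236] lane xy [43.8 -1. ] F [-1.1 -0.6 -0.7] open 0.0214
shift units [-0.788 -0.025  3.595] turn units 0.0
```

View pics/w11.png

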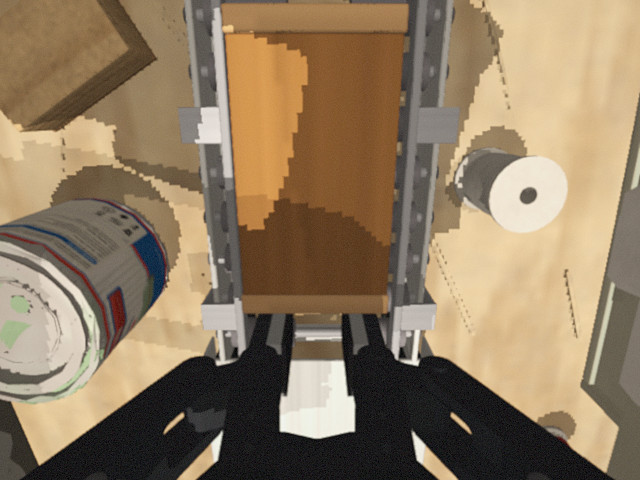

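>>> {"method": "drive_tool", "body": {"commands": "0.5 0 0 -0.15 0;0.5 0 0 -0.3 0;0.5 0 0 -0.45 0;0.5 0 0 -0.6 0;0.5 0 0 -0.75 0;0.5 0 0 -0.9 0;0.5 0 0 -1.05 0;0.5 0 0 -1.2 0"}}

```text
t: 10.1
tool_pos: [0.5405, -0.035, 0.0237]
tool_rot: [1.259, 1.176, -1.259]
contact_force: [-1.2, -0.8, 0.2]
opening: 0.0212
```

```bash
python3 bx.py; python3 look.py 12
```

```text
t 10.1 tcp [ 0.5405 -0.035   0.0237] lane xy [91.3 -1.1] F [-1.2 -0.8  0.2] open 0.0212
shift units [ 0.091 -0.024  4.782] turn units -0.01
wrist box lane [154.7  -0.4] yaw rel deg -0.04 size 106.8 55.8
  plate x -40 ly [-66.6  62.7]
top box lane [152.4  13.9] yaw rel deg -1.69 size 76.7 32.6
  plate x -200 ly [-64.6  64.5]
  plate x -160 ly [-64.7  64.5]
  plate x -120 ly [-64.5  64.5]
  plate x -80 ly [-64.3  63.8]
  plate x -40 ly [-64.5  63.8]
t 10.2 tcp [ 0.5406 -0.0345  0.0237] lane xy [91.7 -1.1] F [-0.1 -0.   0.4] open 0.0212
shift units [-0.786 -0.029  4.793] turn units 0.001
```

View pics/w12.png

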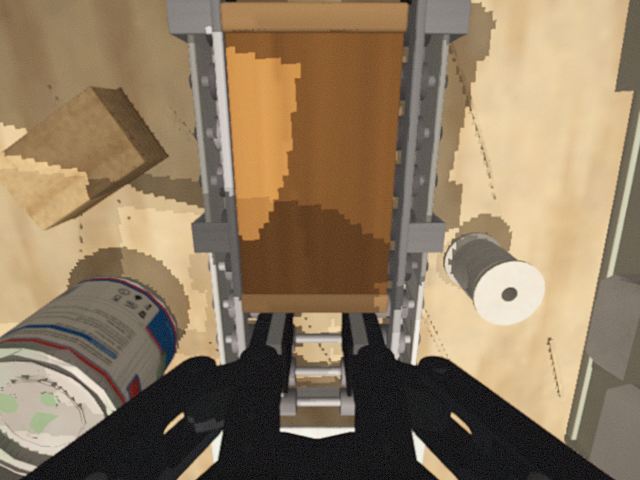

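View pics/t12.png

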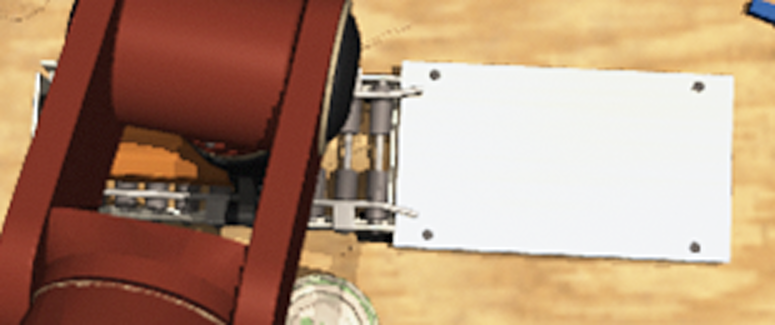

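>>> {"method": "drive_tool", "body": {"commands": "0.5 0 0 -0.12 0;0.5 0 0 -0.24 0;0.5 0 0 -0.36 0;0.5 0 0 -0.46 0;0.5 0 0 -0.55 0;0.5 0 0 -0.63 0;0.5 0 0 -0.7 0;0.5 0 0 -0.7 0"}}

```text
t: 10.97
tool_pos: [0.5425, -0.0071, 0.0237]
tool_rot: [1.259, 1.177, -1.259]
contact_force: [-0.3, -0.4, 0.3]
opening: 0.0215
```

```bash
python3 bx.py; python3 look.py 13
```

```text
t 10.97 tcp [ 0.5425 -0.0071  0.0237] lane xy [119.3  -1.2] F [-0.3 -0.4  0.3] open 0.0215
shift units [ 0.089 -0.026  5.482] turn units -0.006
wrist box lane [181.4  -0.4] yaw rel deg -0.17 size 107.4 55.7
top box lane [184.1  15.5] yaw rel deg -2.05 size 80.3 29.6
  plate x -200 ly [-64.5  64.6]
  plate x -160 ly [-64.4  64.4]
  plate x -120 ly [-64.3  64. ]
  plate x -80 ly [-64.4  64.1]
  plate x -40 ly [-64.3  63.9]
t 11.07 tcp [ 0.5424 -0.0074  0.0236] lane xy [118.9  -1.1] F [-0.2  0.9 -0.8] open 0.0214
shift units [-0.786 -0.024  5.472] turn units -0.009
```

View pics/w13.png

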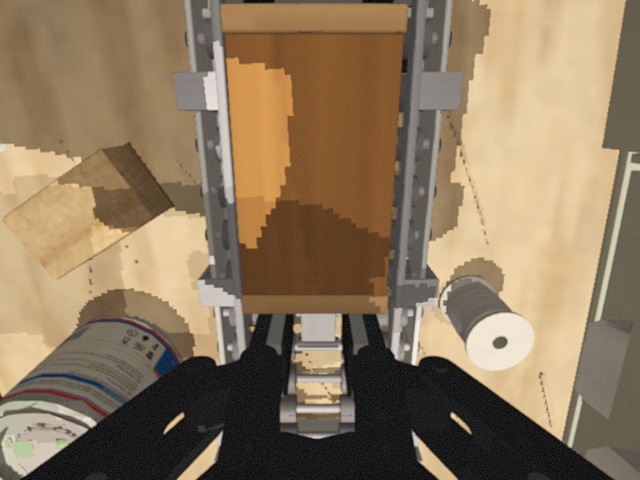

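>>> {"method": "drive_tool", "body": {"commands": "0.5 0 0 0.2 0;0.5 0 0 0.6 0;0.5 0 0 1.1 0;0.5 -0.3 0 1.5 0;0.5 -0.8 0 1.5 0;0.5 -1.3 0 1.5 0;0.5 -1.3 0 1.5 0"}}

```text
t: 11.75
tool_pos: [0.5414, -0.0695, 0.0803]
tool_rot: [1.262, 1.169, -1.255]
contact_force: [1.1, -0.2, 1.9]
opening: 0.0216
```

```bash
python3 bx.py; python3 look.py 14; python3 - <<'E'
from fin import *
im,D,P=pts("wrist")
# catch region depths
xy=P[...,:2]-M;lx=xy@d*1000;ly=xy@n*1000
for a in range(80,136,5):
    m=(abs(ly+2)<6)&(abs(lx-a)<2.5)&(D>0)
    if m.sum(): print(a,m.sum(),np.percentile(P[m][:,2]*1000,[10,50,90]).round(1))
E
```

```text
t 11.75 tcp [ 0.5414 -0.0695  0.0803] lane xy [57.  -4.3] F [ 1.1 -0.2  1.9] open 0.0216
shift units [ 1.513 -0.11   3.922] turn units -0.025
wrist box lane [160.8   0.8] yaw rel deg 0.34 size 56.7 54.8
  plate x -80 ly [-31.6  24.3]
  plate x -40 ly [-65.3  63.4]
top box lane [145.8   4.2] yaw rel deg -91.1 size 33.6 51.0
  plate x -200 ly [-64.6  64.5]
  plate x -160 ly [-64.2  64.4]
  plate x -120 ly [-64.5  63.4]
  plate x -80 ly [-64.3  63.7]
  plate x -40 ly [-64.2  63.8]
t 11.85 tcp [ 0.539  -0.0684  0.0765] lane xy [57.9 -1.8] F [-0.  -0.2 -0.8] open 0.021
shift units [ 0.538 -0.04   3.947] turn units -0.018
80 82 [27.3 28.5 29.3]
85 109 [28.  33.2 34.4]
90 159 [32.8 33.7 34.5]
95 145 [33.8 34.7 35.6]
100 156 [35.2 36.  36.9]
105 159 [36.4 37.4 38.2]
110 173 [37.7 38.6 39.5]
115 181 [39.2 39.9 40.9]
120 188 [40.4 41.4 42.3]
125 227 [27.4 41.8 42.9]
130 65 [26.7 37.1 78.4]
135 286 [77.2 78.  78.9]
```

View pics/w14.png

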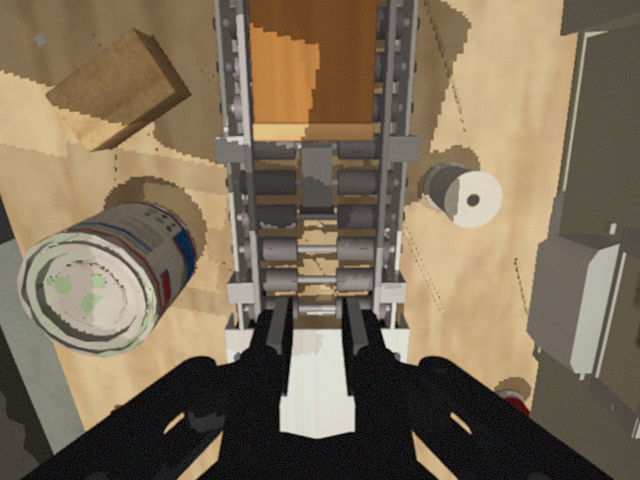

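View pics/t14.png

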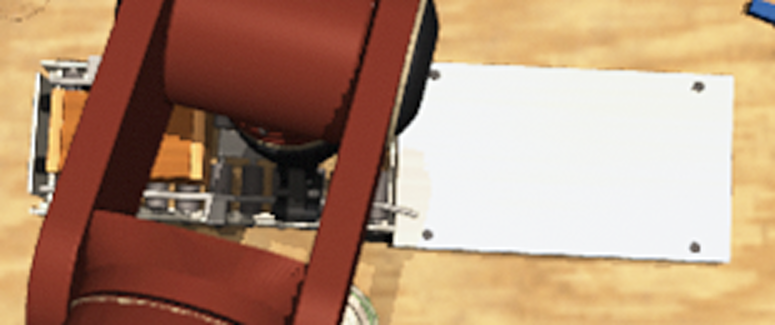

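>>> {"method": "drive_tool", "body": {"commands": "0.5 -0.5 0 0.5 0;0.5 -0.8 0 1.2 0;0.5 -0.8 0 2 0;0.5 -0.8 0 2.8 0;0.5 -0.8 0 3.6 0;0.5 -0.8 0 4.4 0;0.5 -0.8 0 4.8 0;0.5 -0.8 0 4.8 0"}}

```text
t: 12.67
tool_pos: [0.5244, -0.2616, 0.1064]
tool_rot: [1.261, 1.176, -1.263]
contact_force: [0.7, 0.1, 0.4]
opening: 0.0214
```

```bash
python3 bx.py; python3 look.py 15; python3 - <<'E'
from h import *
im,_=ctrl.get_image("scene");cv2.imwrite("pics/s15.png",im)
E
```

```text
t 12.67 tcp [ 0.5244 -0.2616  0.1064] lane xy [-135.9   -0.2] F [0.7 0.1 0.4] open 0.0214
shift units [ 2.161 -0.006 -0.896] turn units -0.051
t 12.72 tcp [ 0.5246 -0.2597  0.1064] lane xy [-134.    -0.3] F [0.4 0.  0.1] open 0.0216
shift units [ 1.287 -0.007 -0.847] turn units -0.037Traceback (most recent call last):
  File "bx.py", line 21, in <module>
    goto(-.1,0,.02,-1); bpose("wrist"); bpose("top")
                        ~~~~~^^^^^^^^^
  File "bx.py", line 8, in bpose
    m=big(m);
  File "h.py", line 15, in big
    return (l==1+np.argmax(s[1:,4])).astype(np.uint8)
                 ~~~~~~~~~^^^^^^^^^
    return _wrapfunc(a, 'argmax', axis=axis, out=out, **kwds)
    return bound(*args, **kwds)
ValueError: attempt to get argmax of an empty sequence
```

View pics/t15.png

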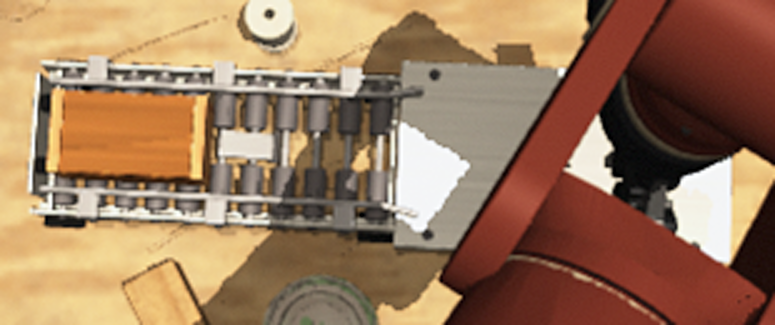

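View pics/s15.png

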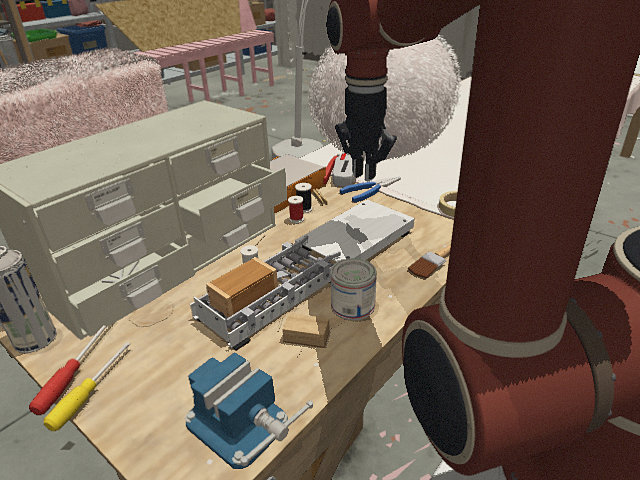

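```bash
python3 - <<'E'
from bx import *
bpose("top")
o,R=tool();print(np.abs(o["dq"]).max(),o["contact_force"],o["t"])
E
```

```text
top box lane [181.8   1.9] yaw rel deg -0.46 size 104.6 56.0
  plate x -200 ly [ 6.3 51.2]
  plate x -160 ly [-17.9  20.1]
  plate x -120 ly [-63.9   7.4]
  plate x -80 ly [-62.6  22.3]
  plate x -40 ly [-62.5  63.8]
0.005241948503707864 [ 0.13897976 -0.02055564 -1.17977166] 12.9167
```

Box is centred at about 182 mm down the lane, 2 mm off the middle, with the catch up and the robot clear. Handing in.

```bash
python3 -c "
from station import ctrl
print(ctrl.finish_job())"
```

```text
the job is handed in; nothing more can be done
None
```

I pushed the box with the part-open fingertips on its dry near end, off the loading plate, down the lane and over the catch. I then backed the arm clear and handed the job in at about 13 s; no verdict is reported.

**Last checks**
- **Box:** the top camera puts it at 182 mm down the lane, about 2 mm left of the middle and 0.5° askew. Its size in that picture came out as 104.6 x 56.0 mm, as it should.
- **Catch:** the wrist camera's depth shows its tip about 42 mm above the table (8 mm above the rollers), so it is up behind the box.
- **Things beside the lane:** the tin, sanding block and reel look unmoved in the last pictures, but I did not measure them again.
- **Rails and forces:** the force readings I took after each move stayed under about 3 N. In every wrist picture the box ran clear of both rails. I had no direct contact reading for the rails.

**What disagreed**
- **Tool height:** the reported TCP height was about 38 mm lower than where both cameras saw the fingertips. On the first try the fingers therefore passed above the lid, about 17 to 22 mm clear, without touching it. I backed out and went lower by what the cameras showed.
- **Cameras:** the top and wrist cameras differed by about 2 to 4 mm sideways, so I judged the box against the plate and rails within the same picture.
- **Script error:** one late check from the wrist camera crashed because the box was out of its view. I repeated it with the top camera.

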